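# Square two card packs in the lay gauge

## Robot

A 7-joint arm with a two-finger parallel gripper is mounted at the origin on a cart in front of the work surface, level with it; the furniture and walls round the work are solid. World frame = base frame: x ahead of the robot, y to its left, z up, the work surface at z = 0. Lengths are in mm, angles in rad, forces in N, time in s.
With the tool pointing down it reaches from about 400 to 875 mm from the base axis. Payload 4.4 kg.
Tool frame: the origin (TCP) lies at the very end of the fingers, on their centre line; the grasp point (between the pads) lies 19 mm behind it; z points along the fingers, y is the line along which they close (so a half turn about z gives the same grasp; the last joint's range is limited). The gripper opens to 85 mm and grips with 20 to 120 N. Pads are 22 mm wide; open, the fingers measure 114 mm over their backs; the gripper's body (76 mm by 85 mm) begins 54 mm behind the grasp point. The pads swing forward as they close: fully open they stand 13 mm farther back than shut.
Start: joints at [-1.214, 0.628, 0.038, 1.517, -0.027, 0.996, -0.02], TCP at [266.684, 592.788, 231.313] pointing down, gripper open.
Joint ranges: [-3.06, 3.06], [-0.37, 2.12], [-1.25, 1.32], [0.18, 2.47], [-1.1, 4.24], [0.23, 1.98], [-2.94, 2.94]. Speed limits (rad/s): [2.57, 2.57, 3.14, 3.14, 3.14, 3.14, 3.14].

## Interface

Orientations are given as [roll, pitch, yaw] about the fixed x, y, z axes, in that order (R = Rz(yaw) Ry(pitch) Rx(roll)).
In Python, from cell import ctrl gives the robot as it stands.
- The arm moves only by the tool jog_arm, never from a script. Its argument "plan" is a list of rows, each an object of numbers: "tx", "ty", "tz": the shift along the tool's x, y, z as a fraction of full scale; "wx", "wy", "wz": the turn, a rotation vector about the tool's x, y, z as a fraction of full scale; "claw": the closure, from 0 (fully open) to 1 (shut). In form: [{"tx": .., "ty": .., "tz": .., "wx": .., "wy": .., "wz": .., "claw": ..}, ...]. A call has 1 to 12 rows; each row is the pose to reach, as a shift and turn from the pose commanded when the call began, along the tool's axes at that moment; what a row does not reach only later rows make up. Full scale, the value 1, is 300 mm for a shift and 90 degrees for a turn. A row lasts 1/10 s, in which the tool goes at most 50 mm and 8.59 degrees, less where a joint would pass 70% of its speed; a pose out of reach is approached as far as the arm can. A call with a number of a shift or a turn outside -1 to 1 is refused whole. A call with a gripper value outside its range is refused whole. The fingers move at their own pace and stop on an object; the grip force is fixed at half the most. Time passes only in rows, so rows that repeat a pose let the fingers close. It gives the time, the measured TCP pose, the force, the opening and the grip force at its end, in the units of the state.
- ctrl.read_state(): the state, without advancing time (a new reading comes with each control period).
- ctrl.get_image(name): name is "scene" or "top" or "wrist"; returns a dict with "img" (400x640x3 uint8, red, green, blue), "depth" (400x640 float32, mm along the optical axis (not along the pixel's ray), 0 where there is no reading), "fx", "fy", "cx", "cy" (pixels), "position" and "orientation" of the camera in the world; the wrist camera has in their place "hand_eye" (4x4, takes a point from camera to tool coordinates, whose origin is the TCP and whose axes are the flange's). Camera axes: x right, y down, z forward; pixel columns grow to the right and rows downward; lengths in mm; the calibration is good to about 2 mm. A picture is of the moment at which its call begins: read the wrist's pose just before it.
- ctrl.finish_job(): hands the job in; it is judged then, once.
Trained networks look in a picture, given as the dict that the camera call returned (one of the last four; its "shot" number tells which), for a name from the list of things; names that differ only in an ending like _2 or _b are one class to them, and where a whole thing is asked for, a point or a joint stands for the part that bears it (a point fixed in the world has none). Each returns a list of dicts, best first, with "score" (0 to 1); they miss things now and then, are a little off and sometimes report something else, mostly with a low value. They report only what shows in the picture. A call takes as long as a camera call. They do not tell look-alikes from the thing itself.
- ctrl.trace(picture, thing): "pixels" (400x640 bool, what is visible of it) and "extent" ([centre column, centre row, width, height] in pixels, round what is visible of it).
The state is a dict: "clock": time; "qpos": joint angles; "qd": joint speeds; "tau": joint torques, N m; "eef_pos": TCP position; "tool_rot": TCP orientation; "force": force on the tool from outside, world axes, zero at the start; "torque": the same for the moment, N m; "width": finger opening in mm; "gripper_force": force on a finger pad.
Only numpy, scipy, OpenCV 4.12 (cv2) and the standard library are available. Lean on these libraries where they do the work, as an engineer would, in place of code of your own. Each camera call takes 0.05 s, during which the arm holds its last target. There are 200 camera calls.

## Task

Square up the two banded card packs side by side in the aluminium gauge: push both with the fingertips until their ends are flush against the back bar, then slide the steel side lay along the bar until it closes the packs up, without gaps, against the fixed side fence. Push gently, keep the packs flat on the table without lifting them, leave the lay there, and do not disturb the other things.

Things in the scene. Friction and masses are not known exactly. Their poses are not given: they have to be found in the camera images.
- gauge: fixed L of aluminium bars, 30 mm tall. Origin: inner corner at table level. Back bar (400 mm long, 20 thick): front face in the plane x = 0, runs along -y from the corner. Fixed side fence (12 mm thick): inner face in the plane y = 0, runs 110 mm along -x, towards the robot. The packs belong at x < 0, y < 0. Blue magnet feet, 50 mm tall, behind the bar near the corner and at its -y end.
- lay (a joint): side lay: steel saddle on the back bar (knob top 59 mm high) with a blade square to the bar, 10 mm thick, 3 to 25 mm above the table, reaching 100 mm out from the bar. Value: slide in m along gauge +y, towards the fence; the blade's inner face is at gauge y = -0.290 + value. Friction about 2 N; stays where left; range 0 to 0.20; about 0.180 with both packs closed up.
- lay_outer (a point): middle of the blade's outer face (away from the packs), 14 mm above the table, 55 mm out from the bar: push here towards the fence. The saddle's front cheek sticks 11 mm out from the bar along the 50 mm beyond the blade
- pack_thick: the thicker banded pack, white cards, brown band: 56 (x) x 86 (y) x 33 mm tall, 0.1 kg. Origin: centre of its underside; y is its long axis. Starts askew in front of the bar between fence and lay, the packs in either order. Squared, a short end (either) is flush against the bar and its long sides are square to the bar
- pack_thin: the thinner banded pack, cream cards, brown band: 56 (x) x 86 (y) x 23 mm tall; frame, start and final attitude as for the thick one
- tape_roll: roll of brown packing tape lying flat, 104 mm across, 48 mm tall; bystander, leave alone. Origin: centre of its underside
- bone_folder: cream bone folder lying flat, 162 x 24 x 8 mm; bystander, leave alone. Origin: centre of its underside
- knock_block: wooden knocking block with black rubber face, 51 x 110 x 50 mm; bystander, leave alone. Origin: centre of its underside
- blue_marker: white marker with blue cap lying down, 135 mm long, 18 mm thick; bystander, leave alone. Origin: centre of its underside
- eraser: white eraser in a blue sleeve, 23 x 55 x 15 mm; bystander, leave alone. Origin: centre of its underside
- stapler: dark blue desk stapler, 36 x 150 x 66 mm; bystander, leave alone. Origin: centre of its underside
There are look-alikes about, which are no part of the job. Leave any orange or red look-alike of the pack_thin alone.

How it is judged:
By the outcome, as a careful person would: the job done as asked, in the order asked, and still so for the second after the job is handed in, with the robot touching nothing.
It also fails if it takes over 61 s, if anything falls off the work surface, if the arm or the gripper's body presses on something with over 40 N, if the wrist force passes 120 N, or if a joint passes its speed limit or range.

## Working session

There is one attempt and no reset: what is moved stays moved. The work goes in short steps, Python scripts to look and compute and a tool call to move; the robot and the scene stay as the last step left them, time stands still between calls to the robot, and variables do not carry over. Pictures are saved under pics/ and viewed, at most 10 in all, crops included, and the job is handed in when it is done.

Besides the shell and the picture viewer there is one more tool, called after "Emit:" by a JSON object that holds its "fn" and its "kwargs", one argument or row to a line. jog_arm: Moves the arm, as the interface text tells. Shift numbers are shares of 300 mm and turn numbers shares of 90 degrees, none past 1 either way. Its arguments: {"type":"object","properties":{"plan":{"type":"array"}},"required":["plan"]}

```bash
mkdir -p pics; python3 - <<'E'
from cell import ctrl
import cv2,numpy as np,pickle
s=ctrl.read_state();print({k:np.round(v,3) for k,v in s.items()})
for n in ("top","scene"):
    p=ctrl.get_image(n); cv2.imwrite(f"pics/{n}0.png",p["img"][:,:,::-1]); pickle.dump(p,open(f"{n}0.pkl","wb"))
    print(n,p["fx"],p["cx"],p["cy"],p["position"],p["orientation"])
E
ls
```

```text
{'clock': np.float64(0.0), 'qpos': array([-1.214,  0.629,  0.038,  1.518, -0.027,  0.996, -0.02 ]), 'qd': array([ 0.001,  0.001, -0.002, -0.   ,  0.001, -0.   , -0.002]), 'tau': array([ 1.0000e-03, -5.6341e+01,  1.2270e+00, -1.9345e+01,  1.1000e-02,
        1.1000e-02, -0.0000e+00]), 'eef_pos': array([266.435, 592.223, 230.422]), 'tool_rot': array([-3.14 ,  0.   ,  2.719]), 'force': array([ 0.087, -0.732,  0.28 ]), 'torque': array([-0.036,  0.001,  0.029]), 'gripper_force': np.float64(0.0), 'width': np.float64(85.255)}
top 384.8138429391195 321.44768397048915 199.38972963474694 [ 326.49508365    6.12429336 1145.21648355] [-2.93198592e+00  2.65888535e-03 -1.63562440e+00]
scene 478.68505091036263 321.1398184998968 206.02740133806157 [-267.51964911 -814.72778088  992.71115573] [-2.24378072 -0.01897178 -0.77846829]
pics
scene0.pkl
top0.pkl
```

View pics/top0.png

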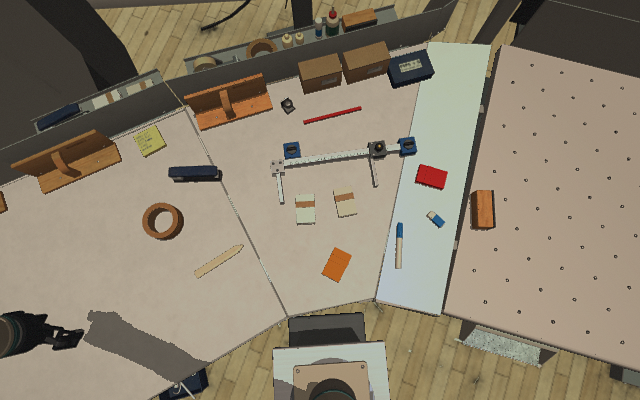

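View pics/scene0.png

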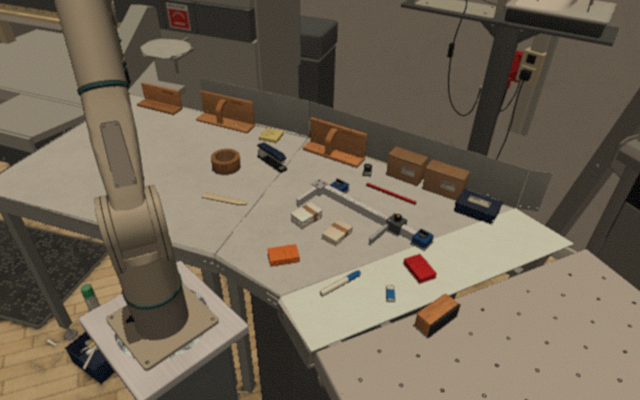

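The top view shows the gauge corner near (283,163), the fence going down to (281,202) and the bar running right to (415,150). The lay is at (376,150). The thick pack is at (305,209) and the thin one at (345,204). The orange and red look-alikes are at (337,265) and (432,177).

```bash
cat > h.py <<'E'
import numpy as np,cv2
from scipy.spatial.transform import Rotation as R
def campose(p,s=None):
    if "hand_eye" in p:
        T=np.eye(4);T[:3,:3]=R.from_euler('xyz',s["tool_rot"]).as_matrix();T[:3,3]=s["eef_pos"]
        return T@np.array(p["hand_eye"])
    T=np.eye(4);T[:3,:3]=R.from_euler('xyz',p["orientation"]).as_matrix();T[:3,3]=p["position"];return T
def cloud(p,s=None):
    T=campose(p,s);v,u=np.mgrid[:400,:640];d=p["depth"]
    P=np.stack([(u-p["cx"])/p["fx"]*d,(v-p["cy"])/p["fy"]*d,d],-1)
    W=P@T[:3,:3].T+T[:3,3];W[d<=0]=np.nan;return W
def plane(p,uv,z,s=None):
    T=campose(p,s);uv=np.atleast_2d(uv).astype(float)
    r=np.c_[(uv[:,0]-p["cx"])/p["fx"],(uv[:,1]-p["cy"])/p["fy"],np.ones(len(uv))]@T[:3,:3].T
    return T[:3,3]+r*((z-T[2,3])/r[:,2])[:,None]
def rect(xy):
    (c,(w,h),a)=cv2.minAreaRect(np.float32(xy));
    return np.round(c,1),round(w,1),round(h,1),round(a,1)
E
python3 - <<'E'
from cell import ctrl
from h import *
p=ctrl.get_image("top");W=cloud(p)
for n in ("pack_thick","pack_thin","gauge","lay"):
    for t in ctrl.trace(p,n):
        m=t["pixels"];w=W[m];w=w[~np.isnan(w[:,0])]
        zt=np.percentile(w[:,2],90);
        print(n,round(t["score"],2),np.round(t["extent"]),m.sum(),"z",np.round(np.percentile(w[:,2],[5,50,95]),1),rect(w[w[:,2]>12][:,:2]) if (w[:,2]>12).sum()>5 else "")
q=[(286,163),(281,202),(372,155),(375,187),(375,150)]
print(np.round(plane(p,q,30)))
E
```

```text
pack_thick 0.64 [308. 209.  15.  30.] 499 z [27.8 31.5 35. ] (array([538.9,  43.8]), 53.0, 82.7, 86.3)
pack_thin 0.63 [431. 178.  31.  28.] 601 z [ 2.2 20.9 24.6] (array([ 616.1, -343.5]), 86.5, 56.7, 69.0)
pack_thin 0.6 [349. 202.  26.  29.] 510 z [16.9 21.4 25.4] (array([556. , -75.2]), 84.0, 54.6, 8.7)
gauge 0.62 [344. 171. 148.  66.] 2164 z [ 7.8 30.8 45.1] (array([676.8, -84. ]), 177.9, 445.9, 7.0)
lay 0.88 [375. 164.  17.  43.] 463 z [-0.5 36.8 58.8] (array([ 666. , -189.5]), 134.3, 57.2, 6.0)
[[ 683.   93.   30.]
 [ 563.  114.   30.]
 [ 691. -168.   30.]
 [ 591. -168.   30.]
 [ 706. -179.   30.]]
```

```bash
python3 - <<'E'
from cell import ctrl
from h import *
p=ctrl.get_image("wrist");print(np.round(p["hand_eye"],3),p["fx"],p["cx"],p["cy"])
r=R.from_euler('xyz',ctrl.read_state()["tool_rot"]).as_matrix()
s=ctrl.read_state()["eef_pos"]
print(np.round(r,3), np.round(r.T@(np.array([500,0,330])-s)/300,3))
E
```

```text
[[   0.      -0.954   -0.301   76.411]
 [   1.      -0.       0.       0.706]
 [  -0.      -0.301    0.954 -142.724]
 [   0.       0.       0.       1.   ]] 278.0786298823451 322.43123126061204 191.94339040433002
[[-0.912  0.41  -0.   ]
 [ 0.41   0.912 -0.   ]
 [ 0.    -0.    -1.   ]] [-1.52  -1.483 -0.329]
```

Emit:
{"fn": "jog_arm", "kwargs": {
  "plan": [
    {"tx": -0.76, "ty": -0.74, "tz": -0.3, "wz": -0.33, "claw": 0.5},
    {"tx": -0.76, "ty": -0.74, "tz": -0.3, "wz": -0.33, "claw": 0.5},
    {"tx": -0.76, "ty": -0.74, "tz": -0.3, "wz": -0.33, "claw": 0.5},
    {"tx": -0.76, "ty": -0.74, "tz": -0.3, "wz": -0.33, "claw": 0.5},
    {"tx": -0.76, "ty": -0.74, "tz": -0.3, "wz": -0.33, "claw": 0.5},
    {"tx": -0.76, "ty": -0.74, "tz": -0.3, "wz": -0.33, "claw": 0.5},
    {"tx": -0.76, "ty": -0.74, "tz": -0.3, "wz": -0.33, "claw": 0.5},
    {"tx": -0.76, "ty": -0.74, "tz": -0.3, "wz": -0.33, "claw": 0.5}
  ]
}}

```text
invalid input at $.plan[0]: expected keys tx, ty, tz, wx, wy, wz, claw
```

Emit:
{"fn": "jog_arm", "kwargs": {
  "plan": [
    {"tx": -0.76, "ty": -0.74, "tz": -0.3, "wx": 0, "wy": 0, "wz": -0.33, "claw": 0.5},
    {"tx": -0.76, "ty": -0.74, "tz": -0.3, "wx": 0, "wy": 0, "wz": -0.33, "claw": 0.5},
    {"tx": -0.76, "ty": -0.74, "tz": -0.3, "wx": 0, "wy": 0, "wz": -0.33, "claw": 0.5},
    {"tx": -0.76, "ty": -0.74, "tz": -0.3, "wx": 0, "wy": 0, "wz": -0.33, "claw": 0.5},
    {"tx": -0.76, "ty": -0.74, "tz": -0.3, "wx": 0, "wy": 0, "wz": -0.33, "claw": 0.5},
    {"tx": -0.76, "ty": -0.74, "tz": -0.3, "wx": 0, "wy": 0, "wz": -0.33, "claw": 0.5},
    {"tx": -0.76, "ty": -0.74, "tz": -0.3, "wx": 0, "wy": 0, "wz": -0.33, "claw": 0.5},
    {"tx": -0.76, "ty": -0.74, "tz": -0.3, "wx": 0, "wy": 0, "wz": -0.33, "claw": 0.5}
  ]
}}

```text
clock: 1.2
eef_pos: [386.4, 292.3, 322.9]
tool_rot: [-3.141, 0.003, -3.054]
force: [0.8, 1.2, -1.2]
width: 42.5
gripper_force: 0.0
```

Emit:
{"fn": "jog_arm", "kwargs": {
  "plan": [
    {"tx": -0.29, "ty": -1, "tz": 0.13, "wx": 0, "wy": 0, "wz": 0, "claw": 0.6},
    {"tx": -0.29, "ty": -1, "tz": 0.13, "wx": 0, "wy": 0, "wz": 0, "claw": 0.6},
    {"tx": -0.29, "ty": -1, "tz": 0.13, "wx": 0, "wy": 0, "wz": 0, "claw": 0.6},
    {"tx": -0.29, "ty": -1, "tz": 0.13, "wx": 0, "wy": 0, "wz": 0, "claw": 0.6},
    {"tx": -0.29, "ty": -1, "tz": 0.13, "wx": 0, "wy": 0, "wz": 0, "claw": 0.6},
    {"tx": -0.29, "ty": -1, "tz": 0.13, "wx": 0, "wy": 0, "wz": 0, "claw": 0.6},
    {"tx": -0.29, "ty": -1, "tz": 0.13, "wx": 0, "wy": 0, "wz": 0, "claw": 0.6},
    {"tx": -0.29, "ty": -1, "tz": 0.13, "wx": 0, "wy": 0, "wz": 0, "claw": 0.6}
  ]
}}

```text
clock: 2.0
eef_pos: [499.3, 4.3, 281.6]
tool_rot: [-3.141, -0.001, -3.051]
force: [-0.6, 0.6, -0.7]
width: 34.3
gripper_force: 0.0
```

```bash
python3 - <<'E'
from cell import ctrl
from h import *
import pickle
s=ctrl.read_state();p=ctrl.get_image("wrist");cv2.imwrite("pics/w1.png",p["img"][:,:,::-1]);pickle.dump((s,p),open("w1.pkl","wb"))
print(s["eef_pos"],s["tool_rot"],s["width"])
W=cloud(p,s)
for n in ("pack_thick","pack_thin","gauge","lay"):
    for t in ctrl.trace(p,n):
        m=t["pixels"];w=W[m];w=w[~np.isnan(w[:,0])]
        print(n,round(t["score"],2),np.round(t["extent"]),m.sum(),"z",np.round(np.percentile(w[:,2],[5,50,95]),1),rect(w[w[:,2]>12][:,:2]) if (w[:,2]>12).sum()>5 else "")
        np.save(f"m_{n}_{int(t['extent'][0])}.npy",m)
E
```

```text
[499.34171533   4.3003416  281.64499004] [-3.14084864e+00 -6.34173439e-04 -3.05062118e+00] 34.305124020065115
pack_thick 0.56 [164.  82.  23. 105.] 1432 z [ 8.9 15.7 18.8] (array([ 415.6, -225. ]), 17.0, 134.1, 81.8)
pack_thin 0.98 [ 95. 209.  67.  58.] 2503 z [ 3.8 21.6 23.1] (array([ 615.4, -344.7]), 86.4, 57.8, 69.6)
pack_thin 0.73 [299.  60.  72.  78.] 3004 z [20.3 22.  23.5] (array([371.3, -38.2]), 55.7, 85.7, 59.4)
pack_thin 0.59 [266. 188.  44.  60.] 2159 z [10.8 21.9 23.2] (array([556.4, -77. ]), 86.3, 56.5, 8.0)
gauge 0.94 [256. 256. 280. 104.] 6212 z [ 5.4 29.6 48.5] (array([617.1, -82.8]), 443.0, 256.2, 88.6)
gauge 0.37 [196. 247.  38.  83.] 1480 z [ 5.  25.1 58.1] (array([ 666.9, -178.3]), 54.6, 136.8, 66.9)
lay 0.59 [195. 249.  44.  86.] 1437 z [ 7.5 25.4 58.3] (array([ 667. , -176.4]), 51.5, 137.5, 69.9)
```

View pics/w1.png

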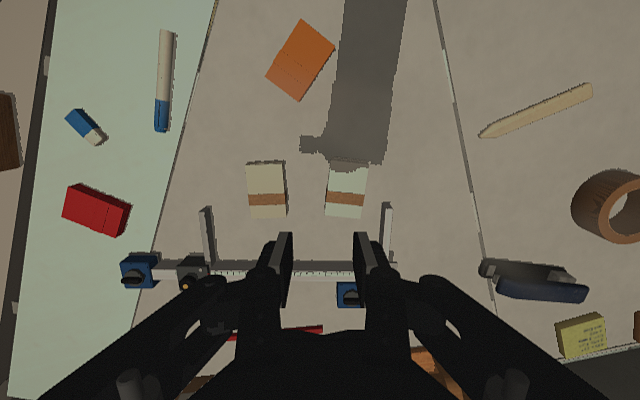

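The wrist view has the robot side at the top. It shows the bar at row ~268, the fence at (386,230) and the blade at (207,235). The thin pack is at (266,190) and the thick one at (347,190).

```bash
cat >> h.py <<'E'
def edge(Q,a,b,lo,hi,bw,fn):
    # along axis a in bins, extreme of axis b
    o=[]
    for t in np.arange(lo,hi,bw):
        k=Q[(Q[:,a]>=t)&(Q[:,a]<t+bw)]
        if len(k)>3:o.append((t+bw/2,fn(k[:,b])))
    o=np.array(o);
    c=np.polyfit(o[:,0],o[:,1],1);r=o[:,1]-np.polyval(c,o[:,0]);g=abs(r-np.median(r))<2
    c=np.polyfit(o[g,0],o[g,1],1);return c,o,g
E
python3 - <<'E'
from h import *
import pickle
s,p=pickle.load(open("w1.pkl","rb"));W=cloud(p,s).reshape(-1,3)
W=W[~np.isnan(W[:,0])]
B=W[(abs(W[:,2]-30)<3)&(W[:,0]>640)&(W[:,0]<740)]
for ylo,yhi in((-140,90),):
    for f,n in((np.min,"front"),(np.max,"back")):
        c,o,g=edge(B,1,0,ylo,yhi,8,f);print(n,c,np.degrees(np.arctan(c[0])),g.sum(),len(o));print(np.round(o,0).tolist())
F=W[(abs(W[:,2]-30)<3)&(W[:,0]>560)&(W[:,0]<670)&(W[:,1]>60)&(W[:,1]<130)]
for f in(np.min,np.max):
    c,o,g=edge(F,0,1,560,670,6,f);print("fence",c,np.degrees(np.arctan(c[0])),g.sum());print(np.round(o,1).tolist())
L=W[(abs(W[:,2]-25)<2.5)&(W[:,0]>570)&(W[:,0]<670)&(W[:,1]>-220)&(W[:,1]<-140)]
for f in(np.min,np.max):
    c,o,g=edge(L,0,1,560,670,6,f);print("blade",c,g.sum());print(np.round(o,1).tolist())
for z,n,b in((33,"thick",(480,600,0,80)),(23,"thin",(490,620,-125,-20))):
    k=W[(abs(W[:,2]-z)<3)&(W[:,0]>b[0])&(W[:,0]<b[1])&(W[:,1]>b[2])&(W[:,1]<b[3])]
    print(n,rect(k[:,:2]),np.round(cv2.boxPoints(cv2.minAreaRect(np.float32(k[:,:2])))).tolist())
E
```

```text
front [-8.08058812e-02  6.82076145e+02] -4.61979826894628 16 20
[[-136.0, 693.0], [-128.0, 692.0], [-120.0, 692.0], [-112.0, 691.0], [-104.0, 690.0], [-32.0, 685.0], [-24.0, 684.0], [-16.0, 684.0], [-8.0, 682.0], [0.0, 681.0], [8.0, 681.0], [16.0, 681.0], [24.0, 679.0], [32.0, 680.0], [40.0, 679.0], [48.0, 678.0], [56.0, 677.0], [64.0, 677.0], [72.0, 677.0], [80.0, 694.0]]
back [2.56065177e-02 7.06653015e+02] 1.4668248523140406 4 20
[[-136.0, 711.0], [-128.0, 711.0], [-120.0, 711.0], [-112.0, 711.0], [-104.0, 705.0], [-32.0, 705.0], [-24.0, 704.0], [-16.0, 703.0], [-8.0, 703.0], [0.0, 702.0], [8.0, 701.0], [16.0, 701.0], [24.0, 700.0], [32.0, 699.0], [40.0, 698.0], [48.0, 739.0], [56.0, 739.0], [64.0, 713.0], [72.0, 711.0], [80.0, 710.0]]
fence [   0.64930569 -297.18304519] 32.995893007728945 2
[[563.0, 60.6], [569.0, 60.1], [575.0, 60.5], [581.0, 60.1], [587.0, 107.4], [593.0, 108.2], [599.0, 108.1], [605.0, 108.9], [611.0, 109.7], [617.0, 110.4], [623.0, 110.2], [629.0, 111.2], [635.0, 115.1], [641.0, 117.5], [647.0, 121.2], [653.0, 124.2]]
fence [ 0.08449171 69.39109598] 4.8295478
[... 319 characters left out ...]
, -177.9], [605.0, -178.2], [611.0, -178.4], [617.0, -177.6], [623.0, -177.3], [629.0, -176.1], [635.0, -176.3], [641.0, -175.1], [647.0, -175.3], [653.0, -173.9], [659.0, -174.3], [665.0, -174.3], [671.0, -172.7]]
blade [ 7.55787576e-02 -2.14457453e+02] 13
[[599.0, -169.3], [605.0, -168.9], [611.0, -168.2], [617.0, -167.7], [623.0, -167.6], [629.0, -166.8], [635.0, -166.4], [641.0, -166.0], [647.0, -165.4], [653.0, -165.4], [659.0, -164.2], [665.0, -163.5], [671.0, -164.7]]
thick (array([540.2,  42.9]), 56.0, 85.5, 88.5) [[497.0, 16.0], [582.0, 14.0], [584.0, 70.0], [498.0, 72.0]]
thin (array([556.3, -77.1]), 86.4, 56.1, 7.8) [[510.0, -55.0], [517.0, -111.0], [603.0, -99.0], [595.0, -43.0]]
```

Emit:
{"fn": "jog_arm", "kwargs": {
  "plan": [
    {"tx": 0.127, "ty": 0.127, "tz": 0.5, "wx": 0, "wy": 0, "wz": 0.006, "claw": 0.72},
    {"tx": 0.127, "ty": 0.127, "tz": 0.5, "wx": 0, "wy": 0, "wz": 0.006, "claw": 0.72},
    {"tx": 0.127, "ty": 0.127, "tz": 0.5, "wx": 0, "wy": 0, "wz": 0.006, "claw": 0.72},
    {"tx": 0.127, "ty": 0.127, "tz": 0.8, "wx": 0, "wy": 0, "wz": 0.006, "claw": 0.72},
    {"tx": 0.127, "ty": 0.127, "tz": 0.8, "wx": 0, "wy": 0, "wz": 0.006, "claw": 0.72},
    {"tx": 0.127, "ty": 0.127, "tz": 0.86, "wx": 0, "wy": 0, "wz": 0.006, "claw": 0.72},
    {"tx": 0.127, "ty": 0.127, "tz": 0.9, "wx": 0, "wy": 0, "wz": 0.006, "claw": 0.72},
    {"tx": 0.127, "ty": 0.127, "tz": 0.9, "wx": 0, "wy": 0, "wz": 0.006, "claw": 0.72}
  ]
}}

```text
clock: 3.05
eef_pos: [454.9, 41.0, 14.4]
tool_rot: [-3.138, -0.01, -3.052]
force: [-0.1, -0.7, -0.7]
width: 23.7
gripper_force: 0.0
```

```bash
cat >> h.py <<'E'
TH=0.0806;C0=np.array([673.1,114.4]);RG=np.array([[np.cos(TH),np.sin(TH)],[-np.sin(TH),np.cos(TH)]])
def tog(xy): return (np.atleast_2d(xy)[:,:2]-C0)@RG.T
E
cat > look.py <<'E'
from cell import ctrl
from h import *
import sys,pickle
cam=sys.argv[1];name=sys.argv[2]
s=ctrl.read_state();p=ctrl.get_image(cam);cv2.imwrite(f"pics/{name}.png",p["img"][:,:,::-1])
print("t",round(s["clock"],2),"tcp_g",np.round(tog(s["eef_pos"][:2]),1),round(s["eef_pos"][2],1),"yaw_g",np.degrees(s["tool_rot"][2]-TH)%360,"F",np.round(s["force"],1),"w",round(s["width"],1))
W=cloud(p,s).reshape(-1,3);W=W[~np.isnan(W[:,0])];G=np.c_[tog(W),W[:,2]]
pickle.dump(G,open("g.pkl","wb"))
for z,n in((33,"thick"),(23,"thin")):
    for t in ctrl.trace(p,"pack_"+n):
        w=cloud(p,s)[t["pixels"]];w=w[(abs(w[:,2]-z)<4)]
        if len(w)>30:
            g=tog(w);print(n,round(t["score"],2),rect(g),"min",np.round(g.min(0)),"max",np.round(g.max(0)))
E
python3 look.py wrist w2
```

```text
t 3.05 tcp_g [[-223.4  -55.6]] 14.4 yaw_g 180.49273764405513 F [-0.1 -0.7 -0.7] w 23.7
thick 0.81 (array([-179. ,  -55.2]), 35.2, 4.3, 83.3) min [-182.  -73.] max [-177.  -37.]
thin 0.73 (array([-312.6, -128.3]), 57.3, 86.5, 54.1) min [-342. -176.] max [-262.  -81.]
thin 0.66 (array([-168.9, -191.1]), 28.4, 64.6, 35.6) min [-176. -211.] max [-139. -157.]
```

Emit:
{"fn": "jog_arm", "kwargs": {
  "plan": [
    {"tx": -0.05, "ty": 0, "tz": 0.013, "wx": 0, "wy": 0, "wz": 0.005, "claw": 0.72},
    {"tx": -0.083, "ty": 0, "tz": 0.013, "wx": 0, "wy": 0, "wz": 0.005, "claw": 0.72},
    {"tx": -0.117, "ty": 0, "tz": 0.013, "wx": 0, "wy": 0, "wz": 0.005, "claw": 0.72},
    {"tx": -0.15, "ty": 0, "tz": 0.013, "wx": 0, "wy": 0, "wz": 0.005, "claw": 0.72},
    {"tx": -0.183, "ty": 0, "tz": 0.013, "wx": 0, "wy": 0, "wz": 0.005, "claw": 0.72},
    {"tx": -0.217, "ty": 0, "tz": 0.013, "wx": 0, "wy": 0, "wz": 0.005, "claw": 0.72},
    {"tx": -0.25, "ty": 0, "tz": 0.013, "wx": 0, "wy": 0, "wz": 0.005, "claw": 0.72},
    {"tx": -0.283, "ty": 0, "tz": 0.013, "wx": 0, "wy": 0, "wz": 0.005, "claw": 0.72},
    {"tx": -0.317, "ty": 0, "tz": 0.013, "wx": 0, "wy": 0, "wz": 0.005, "claw": 0.72},
    {"tx": -0.34, "ty": 0, "tz": 0.013, "wx": 0, "wy": 0, "wz": 0.005, "claw": 0.72},
    {"tx": -0.36, "ty": 0, "tz": 0.013, "wx": 0, "wy": 0, "wz": 0.005, "claw": 0.72},
    {"tx": -0.38, "ty": 0, "tz": 0.013, "wx": 0, "wy": 0, "wz": 0.005, "claw": 0.72}
  ]
}}

```text
clock: 4.4
eef_pos: [569.0, 49.1, 10.2]
tool_rot: [-3.138, -0.01, -3.063]
force: [-1.2, -0.3, 0.8]
width: 24.1
gripper_force: 0.7
```

```bash
python3 look.py wrist w3
```

```text
t 4.4 tcp_g [[-109.   -56.7]] 10.2 yaw_g 179.88896466585555 F [-1.2 -0.3  0.8] w 24.1
thick 0.81 (array([-82.4, -56.1]), 33.9, 32.6, 88.3) min [-99. -73.] max [-66. -39.]
thin 0.83 (array([-131.1, -181.5]), 86.5, 58.5, 3.0) min [-176. -211.] max [ -87. -151.]
thin 0.64 (array([-97.1, -56.3]), 2.5, 24.0, 2.2) min [-99. -68.] max [-96. -44.]
```

View pics/w3.png

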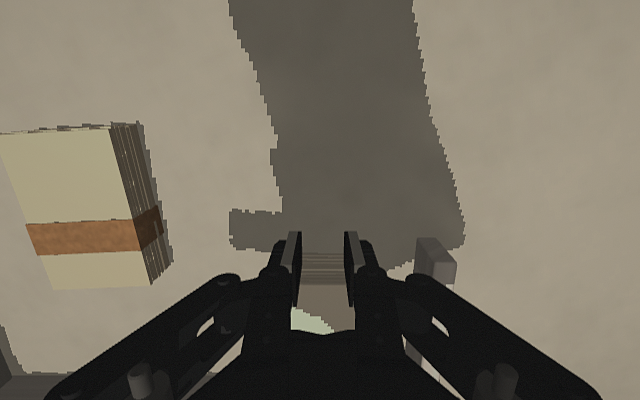

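The picture shows the thick pack's end flush against both fingertips at (325,265). About 13 mm is left.

Emit:
{"fn": "jog_arm", "kwargs": {
  "plan": [
    {"tx": -0.013, "ty": 0, "tz": 0, "wx": 0, "wy": 0, "wz": 0, "claw": 0.72},
    {"tx": -0.027, "ty": 0, "tz": 0, "wx": 0, "wy": 0, "wz": 0, "claw": 0.72},
    {"tx": -0.033, "ty": 0, "tz": 0, "wx": 0, "wy": 0, "wz": 0, "claw": 0.72},
    {"tx": -0.037, "ty": 0, "tz": 0, "wx": 0, "wy": 0, "wz": 0, "claw": 0.72},
    {"tx": -0.037, "ty": 0, "tz": 0, "wx": 0, "wy": 0, "wz": 0, "claw": 0.72}
  ]
}}

```text
clock: 5.05
eef_pos: [580.0, 50.0, 10.2]
tool_rot: [-3.138, -0.009, -3.063]
force: [-0.2, 0.1, 0.4]
width: 24.1
gripper_force: 0.2
```

Emit:
{"fn": "jog_arm", "kwargs": {
  "plan": [
    {"tx": -0.003, "ty": 0, "tz": 0, "wx": 0, "wy": 0, "wz": 0, "claw": 0.72},
    {"tx": -0.005, "ty": 0, "tz": 0, "wx": 0, "wy": 0, "wz": 0, "claw": 0.72},
    {"tx": -0.005, "ty": 0, "tz": 0, "wx": 0, "wy": 0, "wz": 0, "claw": 0.72}
  ]
}}

```text
clock: 5.35
eef_pos: [581.4, 50.1, 10.2]
tool_rot: [-3.138, -0.009, -3.063]
force: [-0.9, 0.6, 0.8]
width: 24.1
gripper_force: 0.4
```

Emit:
{"fn": "jog_arm", "kwargs": {
  "plan": [
    {"tx": -0.003, "ty": 0, "tz": 0, "wx": 0, "wy": 0, "wz": 0, "claw": 0.72},
    {"tx": -0.005, "ty": 0, "tz": 0, "wx": 0, "wy": 0, "wz": 0, "claw": 0.72},
    {"tx": -0.005, "ty": 0, "tz": 0, "wx": 0, "wy": 0, "wz": 0, "claw": 0.72}
  ]
}}

```text
clock: 5.65
eef_pos: [582.0, 50.1, 10.1]
tool_rot: [-3.137, -0.011, -3.063]
force: [-3.7, -0.1, 3.0]
width: 23.7
gripper_force: 1.9
```

Emit:
{"fn": "jog_arm", "kwargs": {
  "plan": [
    {"tx": -0.002, "ty": 0, "tz": 0, "wx": 0, "wy": 0, "wz": 0, "claw": 0.72},
    {"tx": -0.002, "ty": 0, "tz": 0, "wx": 0, "wy": 0, "wz": 0, "claw": 0.72},
    {"tx": 0.08, "ty": 0, "tz": 0, "wx": 0, "wy": 0, "wz": 0, "claw": 0.72},
    {"tx": 0.24, "ty": 0, "tz": 0, "wx": 0, "wy": 0, "wz": 0, "claw": 0.72},
    {"tx": 0.387, "ty": 0, "tz": 0, "wx": 0, "wy": 0, "wz": 0, "claw": 0.72},
    {"tx": 0.387, "ty": -0.14, "tz": 0, "wx": 0, "wy": 0, "wz": 0, "claw": 0.72},
    {"tx": 0.387, "ty": -0.28, "tz": 0, "wx": 0, "wy": 0, "wz": 0, "claw": 0.72},
    {"tx": 0.387, "ty": -0.42, "tz": 0, "wx": 0, "wy": 0, "wz": 0, "claw": 0.72},
    {"tx": 0.387, "ty": -0.42, "tz": 0, "wx": 0, "wy": 0, "wz": 0, "claw": 0.72},
    {"tx": 0.387, "ty": -0.42, "tz": 0, "wx": 0, "wy": 0, "wz": 0, "claw": 0.72}
  ]
}}

```text
clock: 6.65
eef_pos: [478.3, -85.9, 11.7]
tool_rot: [-3.138, -0.006, -3.066]
force: [-0.0, 1.7, -0.5]
width: 23.8
gripper_force: 0.0
```

```bash
python3 look.py wrist w4
```

```text
t 6.65 tcp_g [[-210.3 -184. ]] 11.7 yaw_g 179.68985696625654 F [-0.   1.7 -0.5] w 23.8
thin 0.95 (array([-310.1, -129.9]), 56.5, 80.0, 54.3) min [-328. -175.] max [-262.  -84.]
thin 0.74 (array([-165.7, -183.9]), 19.1, 37.3, 3.8) min [-176. -202.] max [-156. -165.]
```

Emit:
{"fn": "jog_arm", "kwargs": {
  "plan": [
    {"tx": -0.05, "ty": 0, "tz": 0.003, "wx": 0, "wy": 0, "wz": 0, "claw": 0.72},
    {"tx": -0.083, "ty": 0, "tz": 0.003, "wx": 0, "wy": 0, "wz": -0.002, "claw": 0.72},
    {"tx": -0.117, "ty": 0, "tz": 0.003, "wx": 0, "wy": 0, "wz": -0.002, "claw": 0.72},
    {"tx": -0.15, "ty": 0, "tz": 0.003, "wx": 0, "wy": 0, "wz": -0.002, "claw": 0.72},
    {"tx": -0.183, "ty": 0, "tz": 0.003, "wx": 0, "wy": 0, "wz": -0.002, "claw": 0.72},
    {"tx": -0.217, "ty": 0, "tz": 0.003, "wx": 0, "wy": 0, "wz": -0.002, "claw": 0.72},
    {"tx": -0.25, "ty": 0, "tz": 0.003, "wx": 0, "wy": 0, "wz": -0.002, "claw": 0.72},
    {"tx": -0.283, "ty": 0, "tz": 0.003, "wx": 0, "wy": 0, "wz": -0.002, "claw": 0.72},
    {"tx": -0.317, "ty": 0, "tz": 0.003, "wx": 0, "wy": 0, "wz": -0.002, "claw": 0.72},
    {"tx": -0.343, "ty": 0, "tz": 0.003, "wx": 0, "wy": 0, "wz": -0.002, "claw": 0.72},
    {"tx": -0.36, "ty": 0, "tz": 0.003, "wx": 0, "wy": 0, "wz": -0.002, "claw": 0.72},
    {"tx": -0.367, "ty": 0, "tz": 0.003, "wx": 0, "wy": 0, "wz": -0.002, "claw": 0.72}
  ]
}}

```text
clock: 8.0
eef_pos: [587.4, -75.7, 9.7]
tool_rot: [-3.138, -0.009, -3.06]
force: [-0.4, -0.1, 1.4]
width: 24.6
gripper_force: 0.6
```

Emit:
{"fn": "jog_arm", "kwargs": {
  "plan": [
    {"tx": -0.005, "ty": 0, "tz": 0, "wx": 0, "wy": 0, "wz": 0, "claw": 0.72},
    {"tx": -0.007, "ty": 0, "tz": 0, "wx": 0, "wy": 0, "wz": 0, "claw": 0.72},
    {"tx": -0.007, "ty": 0, "tz": 0, "wx": 0, "wy": 0, "wz": 0, "claw": 0.72}
  ]
}}

```text
clock: 8.3
eef_pos: [588.9, -75.7, 9.7]
tool_rot: [-3.138, -0.009, -3.06]
force: [-1.1, 0.8, -0.2]
width: 23.9
gripper_force: 0.2
```

```bash
python3 look.py wrist w5
```

```text
t 8.3 tcp_g [[ -99.2 -182.7]] 9.7 yaw_g 180.07558664718667 F [-1.1  0.8 -0.2] w 23.9
thick 0.71 (array([-55. , -56.5]), 57.6, 61.3, 89.7) min [-86. -85.] max [-24. -28.]
thin 0.57 (array([ -68. , -182.4]), 41.5, 36.6, 0.9) min [ -89. -200.] max [ -47. -164.]
```

Emit:
{"fn": "jog_arm", "kwargs": {
  "plan": [
    {"tx": -0.004, "ty": 0, "tz": 0, "wx": 0, "wy": 0, "wz": 0, "claw": 0.72},
    {"tx": -0.007, "ty": 0, "tz": 0, "wx": 0, "wy": 0, "wz": 0, "claw": 0.72},
    {"tx": -0.009, "ty": 0, "tz": 0, "wx": 0, "wy": 0, "wz": 0, "claw": 0.72},
    {"tx": -0.009, "ty": 0, "tz": 0, "wx": 0, "wy": 0, "wz": 0, "claw": 0.72}
  ]
}}

```text
clock: 8.85
eef_pos: [591.8, -75.5, 9.8]
tool_rot: [-3.138, -0.009, -3.06]
force: [-0.8, -0.1, -0.1]
width: 23.9
gripper_force: 0.3
```

Emit:
{"fn": "jog_arm", "kwargs": {
  "plan": [
    {"tx": -0.003, "ty": 0, "tz": 0, "wx": 0, "wy": 0, "wz": 0, "claw": 0.72},
    {"tx": -0.004, "ty": 0, "tz": 0, "wx": 0, "wy": 0, "wz": 0, "claw": 0.72},
    {"tx": -0.004, "ty": 0, "tz": 0, "wx": 0, "wy": 0, "wz": 0, "claw": 0.72}
  ]
}}

```text
clock: 9.15
eef_pos: [592.4, -75.4, 9.7]
tool_rot: [-3.138, -0.01, -3.06]
force: [-2.2, -0.7, 1.6]
width: 23.6
gripper_force: 1.0
```

Emit:
{"fn": "jog_arm", "kwargs": {
  "plan": [
    {"tx": -0.002, "ty": 0, "tz": 0, "wx": 0, "wy": 0, "wz": 0, "claw": 0.72},
    {"tx": -0.002, "ty": 0, "tz": 0, "wx": 0, "wy": 0, "wz": 0, "claw": 0.72},
    {"tx": 0.08, "ty": 0, "tz": 0, "wx": 0, "wy": 0, "wz": 0, "claw": 0.72},
    {"tx": 0.12, "ty": 0, "tz": -0.12, "wx": 0, "wy": 0, "wz": 0, "claw": 1},
    {"tx": 0.12, "ty": -0.15, "tz": -0.2, "wx": 0, "wy": 0, "wz": 0, "claw": 1},
    {"tx": 0.05, "ty": -0.3, "tz": -0.2, "wx": 0, "wy": 0, "wz": 0, "claw": 1},
    {"tx": -0.06, "ty": -0.42, "tz": -0.2, "wx": 0, "wy": 0, "wz": 0, "claw": 1},
    {"tx": -0.137, "ty": -0.465, "tz": -0.2, "wx": 0, "wy": 0, "wz": 0, "claw": 1},
    {"tx": -0.137, "ty": -0.465, "tz": -0.2, "wx": 0, "wy": 0, "wz": 0, "claw": 1},
    {"tx": -0.137, "ty": -0.465, "tz": -0.2, "wx": 0, "wy": 0, "wz": 0, "claw": 1},
    {"tx": -0.137, "ty": -0.465, "tz": -0.2, "wx": 0, "wy": 0, "wz": 0, "claw": 1}
  ]
}}

```text
clock: 10.25
eef_pos: [645.0, -209.3, 69.6]
tool_rot: [-3.139, -0.01, -3.058]
force: [-0.4, -0.2, 0.1]
width: 0.1
gripper_force: 0.0
```

```bash
python3 look.py wrist w6;  python3 - <<'E'
import pickle,numpy as np
G=pickle.load(open("g.pkl","rb"))
L=G[(abs(G[:,2]-25)<2.5)&(G[:,0]>-98)&(G[:,0]<-20)&(G[:,1]>-310)&(G[:,1]<-255)]
print(len(L),np.percentile(L[:,1],[1,50,99]),L[:,0].min(),L[:,0].max())
E
```

```text
t 10.25 tcp_g [[ -54.1 -320.4]] 69.6 yaw_g 180.1712186123955 F [-0.4 -0.2  0.1] w 0.1
thick 0.93 (array([-11.9, -84.2]), 25.2, 5.8, 6.7) min [-24. -86.] max [  1. -80.]
thin 0.82 (array([ -42.2, -185.8]), 86.0, 57.6, 0.0) min [ -85. -215.] max [   1. -157.]
thin 0.57 (array([ -93.6, -453.7]), 86.7, 57.3, 64.3) min [-137. -503.] max [ -52. -403.]
1428 [-287.16094069 -282.47740838 -277.389448  ] -97.95672911241536 -20.13029428099728
```

View pics/w6.png

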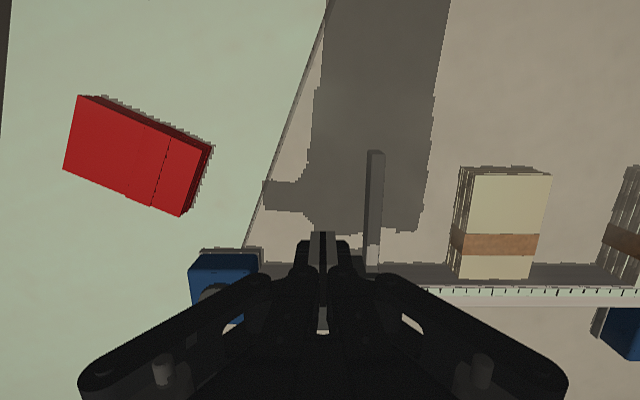

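The thin pack is flush and square to the bar, and the closed fingertips stand beyond the blade at (375,210) with clear table below.

Emit:
{"fn": "jog_arm", "kwargs": {
  "plan": [
    {"tx": 0, "ty": 0, "tz": 0.1, "wx": 0, "wy": 0, "wz": 0, "claw": 1},
    {"tx": 0, "ty": 0, "tz": 0.19, "wx": 0, "wy": 0, "wz": 0.001, "claw": 1},
    {"tx": 0, "ty": 0.03, "tz": 0.19, "wx": 0, "wy": 0, "wz": 0.001, "claw": 1},
    {"tx": 0, "ty": 0.05, "tz": 0.19, "wx": 0, "wy": 0, "wz": 0.001, "claw": 1},
    {"tx": 0, "ty": 0.065, "tz": 0.19, "wx": 0, "wy": 0, "wz": 0.001, "claw": 1},
    {"tx": 0, "ty": 0.085, "tz": 0.19, "wx": 0, "wy": 0, "wz": 0.001, "claw": 1},
    {"tx": 0, "ty": 0.1, "tz": 0.19, "wx": 0, "wy": 0, "wz": 0.001, "claw": 1}
  ]
}}

```text
clock: 11.1
eef_pos: [644.1, -181.5, 14.4]
tool_rot: [-3.136, -0.006, -3.061]
force: [1.8, -1.1, 2.2]
width: -0.3
gripper_force: 1.4
```

```bash
cat > lay.py <<'E'
import pickle,numpy as np
G=pickle.load(open("g.pkl","rb"))
L=G[(abs(G[:,2]-25)<1.7)&(G[:,0]>-99)&(G[:,0]<-91)&(G[:,1]>-310)&(G[:,1]<-100)]
print(len(L),np.percentile(L[:,1],[1,50,99]))
E
python3 look.py wrist w7; python3 lay.py
```

```text
t 11.1 tcp_g [[ -52.7 -292.6]] 14.4 yaw_g 179.97256439524153 F [ 1.8 -1.1  2.2] w -0.3
thin 0.89 (array([ -41.9, -185.7]), 57.5, 86.7, 89.6) min [ -85. -215.] max [   2. -157.]
thin 0.77 (array([ -85.8, -436.5]), 50.4, 57.6, 65.4) min [-122. -465.] max [ -51. -402.]
315 [-279.03252933 -274.34972672 -269.67708591]
```

Emit:
{"fn": "jog_arm", "kwargs": {
  "plan": [
    {"tx": 0, "ty": 0.033, "tz": 0, "wx": 0, "wy": 0, "wz": 0, "claw": 1},
    {"tx": 0, "ty": 0.067, "tz": 0, "wx": 0, "wy": 0, "wz": 0, "claw": 1},
    {"tx": 0, "ty": 0.1, "tz": 0, "wx": 0, "wy": 0, "wz": 0, "claw": 1},
    {"tx": 0, "ty": 0.133, "tz": 0, "wx": 0, "wy": 0, "wz": 0, "claw": 1},
    {"tx": 0, "ty": 0.16, "tz": 0, "wx": 0, "wy": 0, "wz": 0, "claw": 1},
    {"tx": 0, "ty": 0.18, "tz": 0, "wx": 0, "wy": 0, "wz": 0, "claw": 1},
    {"tx": 0, "ty": 0.2, "tz": 0, "wx": 0, "wy": 0, "wz": 0, "claw": 1},
    {"tx": 0, "ty": 0.22, "tz": 0, "wx": 0, "wy": 0, "wz": 0, "claw": 1},
    {"tx": 0, "ty": 0.24, "tz": 0, "wx": 0, "wy": 0, "wz": 0, "claw": 1},
    {"tx": 0, "ty": 0.26, "tz": 0, "wx": 0, "wy": 0, "wz": 0, "claw": 1},
    {"tx": 0, "ty": 0.28, "tz": 0, "wx": 0, "wy": 0, "wz": 0, "claw": 1},
    {"tx": 0, "ty": 0.3, "tz": 0, "wx": 0, "wy": 0, "wz": 0, "claw": 1}
  ]
}}

```text
clock: 12.45
eef_pos: [635.3, -91.2, 12.5]
tool_rot: [-3.138, -0.009, -3.062]
force: [-0.1, -3.2, 1.8]
width: -0.0
gripper_force: 1.7
```

```bash
python3 look.py wrist w8; python3 lay.py
```

```text
t 12.45 tcp_g [[ -54.2 -201.8]] 12.5 yaw_g 179.96928725630661 F [-0.1 -3.2  1.8] w -0.0
thick 0.71 (array([-42.1, -57.4]), 86.2, 57.6, 0.2) min [-85. -86.] max [  1. -28.]
thin 0.88 (array([ -43.1, -150. ]), 56.1, 84.3, 90.0) min [ -85. -178.] max [  -1. -122.]
332 [-187.92307016 -183.19721557 -178.3189112 ]
```

Emit:
{"fn": "jog_arm", "kwargs": {
  "plan": [
    {"tx": 0, "ty": 0.02, "tz": 0, "wx": 0, "wy": 0, "wz": 0, "claw": 1},
    {"tx": 0, "ty": 0.04, "tz": 0, "wx": 0, "wy": 0, "wz": 0, "claw": 1},
    {"tx": 0, "ty": 0.06, "tz": 0, "wx": 0, "wy": 0, "wz": 0, "claw": 1},
    {"tx": 0, "ty": 0.08, "tz": 0, "wx": 0, "wy": 0, "wz": 0, "claw": 1},
    {"tx": 0, "ty": 0.1, "tz": 0, "wx": 0, "wy": 0, "wz": 0, "claw": 1},
    {"tx": 0, "ty": 0.117, "tz": 0, "wx": 0, "wy": 0, "wz": 0, "claw": 1},
    {"tx": 0, "ty": 0.133, "tz": 0, "wx": 0, "wy": 0, "wz": 0, "claw": 1},
    {"tx": 0, "ty": 0.15, "tz": 0, "wx": 0, "wy": 0, "wz": 0, "claw": 1},
    {"tx": 0, "ty": 0.167, "tz": 0, "wx": 0, "wy": 0, "wz": 0, "claw": 1},
    {"tx": 0, "ty": 0.18, "tz": 0, "wx": 0, "wy": 0, "wz": 0, "claw": 1},
    {"tx": 0, "ty": 0.19, "tz": 0, "wx": 0, "wy": 0, "wz": 0, "claw": 1},
    {"tx": 0, "ty": 0.197, "tz": 0, "wx": 0, "wy": 0, "wz": 0, "claw": 1}
  ]
}}

```text
clock: 13.8
eef_pos: [630.5, -32.3, 12.1]
tool_rot: [-3.138, -0.01, -3.061]
force: [-1.0, -4.3, -0.4]
width: -0.1
gripper_force: 1.6
```

```bash
python3 look.py wrist w9; python3 lay.py
```

```text
t 13.8 tcp_g [[ -54.3 -142.8]] 12.1 yaw_g 179.9891766211452 F [-1.  -4.3 -0.4] w -0.1
thick 0.97 (array([-41.2, -36.4]), 57.8, 88.0, 89.7) min [-85. -65.] max [ 3. -7.]
thin 0.67 (array([-43.9, -91.5]), 56.2, 84.1, 88.4) min [ -85. -120.] max [ -2. -63.]
335 [-128.88387062 -124.09534875 -119.15935389]
```

View pics/w9.png

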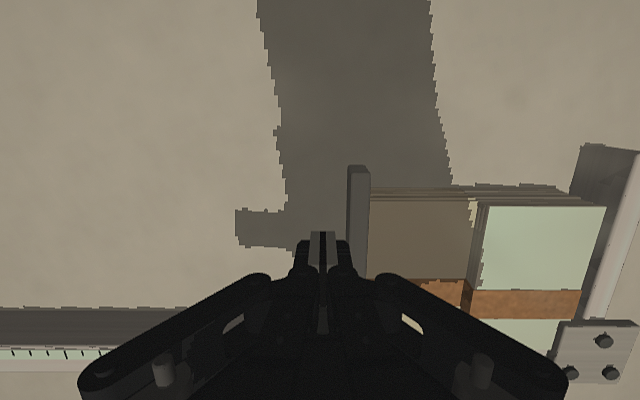

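The packs are closed up against the blade at (360,225), with a few millimetres left to the fence at (610,230).

Emit:
{"fn": "jog_arm", "kwargs": {
  "plan": [
    {"tx": 0, "ty": 0.01, "tz": 0, "wx": 0, "wy": 0, "wz": 0, "claw": 1},
    {"tx": 0, "ty": 0.015, "tz": 0, "wx": 0, "wy": 0, "wz": 0, "claw": 1},
    {"tx": 0, "ty": 0.018, "tz": 0, "wx": 0, "wy": 0, "wz": 0, "claw": 1},
    {"tx": 0, "ty": 0.018, "tz": 0, "wx": 0, "wy": 0, "wz": 0, "claw": 1}
  ]
}}

```text
clock: 14.35
eef_pos: [630.3, -27.0, 12.2]
tool_rot: [-3.138, -0.009, -3.061]
force: [-1.1, -2.8, -0.3]
width: -0.1
gripper_force: 1.3
```

Emit:
{"fn": "jog_arm", "kwargs": {
  "plan": [
    {"tx": 0, "ty": 0.003, "tz": 0, "wx": 0, "wy": 0, "wz": 0, "claw": 1},
    {"tx": 0, "ty": 0.004, "tz": 0, "wx": 0, "wy": 0, "wz": 0, "claw": 1},
    {"tx": 0, "ty": 0.004, "tz": 0, "wx": 0, "wy": 0, "wz": 0, "claw": 1}
  ]
}}

```text
clock: 14.65
eef_pos: [630.2, -26.0, 12.2]
tool_rot: [-3.138, -0.009, -3.061]
force: [-0.5, -3.8, -0.2]
width: -0.5
gripper_force: 1.6
```

Emit:
{"fn": "jog_arm", "kwargs": {
  "plan": [
    {"tx": 0, "ty": 0.003, "tz": 0, "wx": 0, "wy": 0, "wz": 0, "claw": 1},
    {"tx": 0, "ty": 0.004, "tz": 0, "wx": 0, "wy": 0, "wz": 0, "claw": 1},
    {"tx": 0, "ty": 0.004, "tz": 0, "wx": 0, "wy": 0, "wz": 0, "claw": 1}
  ]
}}

```text
clock: 14.95
eef_pos: [630.1, -24.7, 12.2]
tool_rot: [-3.138, -0.009, -3.061]
force: [-1.0, -3.0, 0.1]
width: -0.1
gripper_force: 1.6
```

Emit:
{"fn": "jog_arm", "kwargs": {
  "plan": [
    {"tx": 0, "ty": 0.002, "tz": 0, "wx": 0, "wy": 0, "wz": 0, "claw": 1},
    {"tx": 0, "ty": 0.003, "tz": 0, "wx": 0, "wy": 0, "wz": 0, "claw": 1},
    {"tx": 0, "ty": 0.003, "tz": 0, "wx": 0, "wy": 0, "wz": 0, "claw": 1}
  ]
}}

```text
clock: 15.25
eef_pos: [630.1, -23.8, 12.2]
tool_rot: [-3.138, -0.009, -3.061]
force: [-1.4, -3.8, 0.2]
width: -0.4
gripper_force: 1.7
```

Emit:
{"fn": "jog_arm", "kwargs": {
  "plan": [
    {"tx": 0, "ty": 0.002, "tz": 0, "wx": 0, "wy": 0, "wz": 0, "claw": 1},
    {"tx": 0, "ty": 0.003, "tz": 0, "wx": 0, "wy": 0, "wz": 0, "claw": 1},
    {"tx": 0, "ty": 0.003, "tz": 0, "wx": 0, "wy": 0, "wz": 0, "claw": 1}
  ]
}}

```text
clock: 15.55
eef_pos: [630.0, -23.3, 12.2]
tool_rot: [-3.137, -0.009, -3.062]
force: [-1.1, -3.8, 0.4]
width: 0.1
gripper_force: 2.2
```

Emit:
{"fn": "jog_arm", "kwargs": {
  "plan": [
    {"tx": 0, "ty": 0.002, "tz": 0, "wx": 0, "wy": 0, "wz": 0, "claw": 1},
    {"tx": 0, "ty": 0.003, "tz": 0, "wx": 0, "wy": 0, "wz": 0, "claw": 1},
    {"tx": 0, "ty": 0.003, "tz": 0, "wx": 0, "wy": 0, "wz": 0, "claw": 1}
  ]
}}

```text
clock: 15.85
eef_pos: [630.0, -23.3, 12.2]
tool_rot: [-3.136, -0.009, -3.062]
force: [-0.5, -5.7, 0.5]
width: 0.1
gripper_force: 2.9
```

```bash
python3 look.py wrist w10; python3 lay.py
```

```text
t 15.85 tcp_g [[ -54.1 -133.7]] 12.2 yaw_g 179.94161168697934 F [-0.5 -5.7  0.5] w 0.1
thick 0.63 (array([-42.6, -26. ]), 60.7, 85.0, 89.9) min [-85. -56.] max [-0.  4.]
thin 0.74 (array([-43.1, -82. ]), 56.2, 84.5, 89.8) min [ -85. -110.] max [ -1. -54.]
330 [-119.88505483 -115.20721782 -110.15849211]
```

Emit:
{"fn": "jog_arm", "kwargs": {
  "plan": [
    {"tx": 0, "ty": 0.002, "tz": 0, "wx": 0, "wy": 0, "wz": 0, "claw": 1},
    {"tx": 0, "ty": 0.003, "tz": 0, "wx": 0, "wy": 0, "wz": 0, "claw": 1},
    {"tx": 0, "ty": 0.003, "tz": 0, "wx": 0, "wy": 0, "wz": 0, "claw": 1},
    {"tx": 0, "ty": -0.02, "tz": 0, "wx": 0, "wy": 0, "wz": 0, "claw": 1},
    {"tx": 0, "ty": -0.1, "tz": 0, "wx": 0, "wy": 0, "wz": 0, "claw": 1},
    {"tx": 0, "ty": -0.1, "tz": -0.15, "wx": 0, "wy": 0, "wz": 0, "claw": 1},
    {"tx": 0.1, "ty": -0.1, "tz": -0.3, "wx": 0, "wy": 0, "wz": 0, "claw": 1},
    {"tx": 0.2, "ty": 0, "tz": -0.4, "wx": 0, "wy": 0, "wz": 0, "claw": 1},
    {"tx": 0.3, "ty": 0.1, "tz": -0.5, "wx": 0, "wy": 0, "wz": 0, "claw": 1},
    {"tx": 0.35, "ty": 0.15, "tz": -0.5, "wx": 0, "wy": 0, "wz": 0, "claw": 1},
    {"tx": 0.35, "ty": 0.15, "tz": -0.5, "wx": 0, "wy": 0, "wz": 0, "claw": 1},
    {"tx": 0.35, "ty": 0.15, "tz": -0.5, "wx": 0, "wy": 0, "wz": 0, "claw": 1}
  ]
}}

```text
clock: 17.2
eef_pos: [523.7, 16.7, 163.6]
tool_rot: [-3.139, -0.007, -3.059]
force: [0.1, 0.1, -0.1]
width: -0.1
gripper_force: 0.0
```

```bash
python3 look.py wrist w11; python3 lay.py
```

```text
t 17.2 tcp_g [[-156.8  -85.4]] 163.6 yaw_g 180.11462385901177 F [ 0.1  0.1 -0.1] w -0.1
thick 0.89 (array([-64., -27.]), 55.9, 43.1, 89.9) min [-86. -55.] max [-42.   1.]
thin 0.98 (array([-307.8, -132. ]), 56.7, 73.2, 54.8) min [-322. -174.] max [-263.  -88.]
thin 0.62 (array([ -84.8, -432.5]), 43.3, 57.3, 67.1) min [-119. -459.] max [ -52. -403.]
59 [-119.22605802 -114.65469083 -110.24347543]
```

View pics/w11.png

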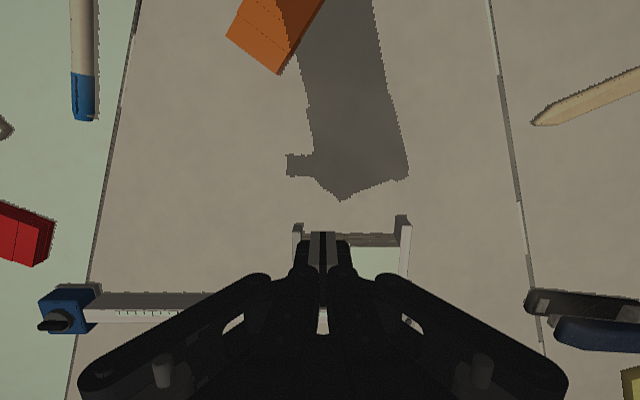

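The fingers hide the packs, so I'll back off once more and check.

Emit:
{"fn": "jog_arm", "kwargs": {
  "plan": [
    {"tx": 0.25, "ty": 0.15, "tz": -0.1, "wx": 0, "wy": 0, "wz": 0, "claw": 1},
    {"tx": 0.25, "ty": 0.3, "tz": -0.1, "wx": 0, "wy": 0, "wz": 0, "claw": 1},
    {"tx": 0.25, "ty": 0.45, "tz": -0.1, "wx": 0, "wy": 0, "wz": 0, "claw": 1},
    {"tx": 0.25, "ty": 0.5, "tz": -0.1, "wx": 0, "wy": 0, "wz": 0, "claw": 1},
    {"tx": 0.25, "ty": 0.5, "tz": -0.1, "wx": 0, "wy": 0, "wz": 0, "claw": 1}
  ]
}}

```text
clock: 17.85
eef_pos: [436.4, 164.4, 193.4]
tool_rot: [3.141, -0.007, -3.054]
force: [-0.3, -1.0, 0.3]
width: 0.1
gripper_force: 0.0
```

```bash
python3 look.py wrist w12; python3 - <<'E'
import pickle,numpy as np,cv2
G=pickle.load(open("g.pkl","rb"))
for n,z,a,b in(("thick",33,-52,-5),("thin",23,-108,-60)):
    k=G[(abs(G[:,2]-z)<2)&(G[:,1]>a)&(G[:,1]<b)&(G[:,0]>-120)&(G[:,0]<20)]
    for lo in np.arange(a,b,12):
        q=k[(k[:,1]>=lo)&(k[:,1]<lo+12)]
        if len(q): print(n,lo,np.round([q[:,0].min(),q[:,0].max()],1))
for lo in range(-80,0,20):
    q=G[(G[:,0]>=lo)&(G[:,0]<lo+10)&(G[:,1]>-125)&(G[:,1]<15)]
    f=lambda m:np.round([q[m,1].min(),q[m,1].max()],1) if m.any() else None
    print(lo,"thick",f(abs(q[:,2]-33)<1.5),"thin",f((abs(q[:,2]-22.5)<1)&(q[:,1]>-109)&(q[:,1]<-45)))
im=cv2.imread("pics/w12.png");cv2.imwrite("pics/w12b.png",cv2.resize(im[150:350,100:400],None,fx=2.6,fy=2.6))
E
```

```text
t 17.85 tcp_g [[-231.9   68.9]] 193.4 yaw_g 180.39051439859193 F [-0.3 -1.   0.3] w 0.1
thick 0.65 (array([-32.5, -45.4]), 9.2, 27.7, 38.1) min [-43. -55.] max [-21. -35.]
thin 0.83 (array([-313. , -128.1]), 57.2, 86.3, 54.8) min [-363. -175.] max [-263.  -81.]
thin 0.77 (array([-46. , -84.5]), 55.5, 83.6, 85.7) min [ -86. -110.] max [ -3. -54.]
thin 0.28 (array([ -72. , -114.2]), 11.5, 56.4, 89.6) min [-100. -120.] max [ -44. -108.]
thick -52 [-40.9 -23.6]
thick -40 [-45.2 -33.1]
thin -108 [-84.9 -49.3]
thin -96 [-85.4 -57.1]
thin -84 [-86.2 -63.5]
thin -72 [-85.   -2.5]
-80 thick None thin [-108.9  -60.7]
-60 thick None thin [-108.9  -92.6]
-40 thick [-54.3 -34.7] thin None
-20 thick None thin [-66.4 -59.3]
```

View pics/w12b.png

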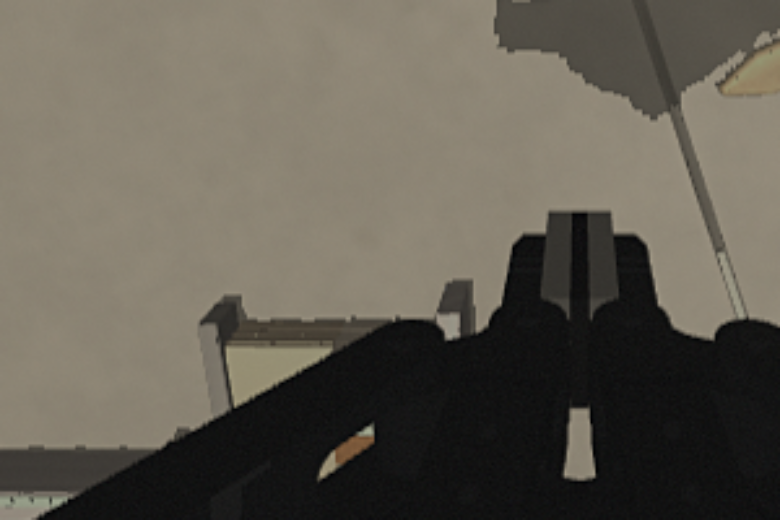

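```bash
python3 look.py scene s2;python3 look.py top t2; python3 -c "
import cv2
im=cv2.imread('pics/s2.png');cv2.imwrite('pics/s2b.png',cv2.resize(im[160:260,250:450],None,fx=4,fy=4,interpolation=2))"
```

```text
t 18.0 tcp_g [[-231.9   62.2]] 192.5 yaw_g 179.90428984908678 F [-0.4  0.1  0.4] w 0.2
thick 0.9 (array([-46.2, -27.6]), 61.3, 84.7, 88.2) min [-89. -58.] max [-4.  4.]
thin 0.75 (array([ -97. , -455.2]), 88.2, 57.6, 63.6) min [-139. -503.] max [ -58. -406.]
thin 0.72 (array([-44. , -80.6]), 91.3, 52.8, 1.3) min [ -90. -107.] max [  2. -53.]
thin 0.63 (array([-316. , -129.8]), 61.6, 85.6, 53.2) min [-365. -175.] max [-270.  -86.]
t 18.15 tcp_g [[-232.    61.5]] 192.6 yaw_g 179.80314137857857 F [0.9 0.6 1. ] w 0.1
thick 0.73 (array([-42.3, -26. ]), 85.0, 56.0, 0.4) min [-85. -54.] max [0. 2.]
thin 0.97 (array([-312.6, -127.4]), 55.2, 85.0, 54.7) min [-360. -170.] max [-266.  -85.]
thin 0.74 (array([ -94. , -451.6]), 85.5, 55.5, 65.5) min [-135. -498.] max [ -52. -402.]
thin 0.59 (array([-41.7, -82. ]), 56.7, 86.6, 88.7) min [ -85. -111.] max [  2. -53.]
```

View pics/s2b.png

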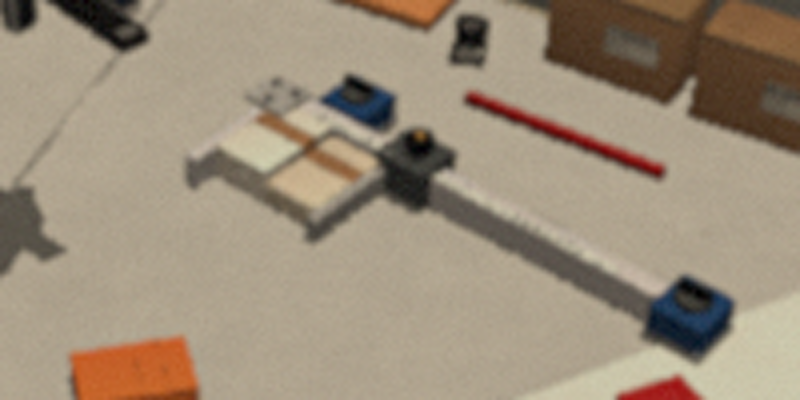

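Both packs sit flush against the bar, closed up between the fence and the lay. Handing in.

```bash
python3 -c "
from cell import ctrl
print(ctrl.finish_job())"
```

```text
the job is handed in; nothing more can be done
None
```

Both packs are flush against the back bar (within the ~2 mm camera accuracy) and closed up against the fence with no visible gaps; the lay is left in place, the arm is clear and touched nothing else, and the job is handed in at about 18 s (no verdict returned).

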